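# Set and hold a wood lathe's tool rest at centre height

## Robot

A 6-joint arm with a two-finger parallel gripper is mounted at the origin on the work surface. World frame = base frame: x ahead of the robot, y to its left, z up, the work surface at z = 0. Lengths are in mm, angles in rad, forces in N, time in s.
With the tool pointing down it reaches from about 325 to 775 mm from the base axis. Payload 5.5 kg.
Tool frame: the origin (TCP) lies midway between the tips of the shut fingers; the grasp point (between the pads) lies 19 mm behind it (r.grip_depth is the distance from the TCP to the grasp point, in mm); z points along the fingers, y is the line along which they close (so a half turn about z gives the same grasp; the last joint's range is limited). The gripper opens to 85 mm and grips with 20 to 120 N. Pads are 22 mm wide; open, the fingers measure 114 mm over their backs; the gripper's body (76 mm by 85 mm) begins 54 mm behind the grasp point. The pads swing forward as they close: fully open they stand 13 mm farther back than shut.
Start: joints at [1.141, 0.091, 1.231, -0, 1.82, -0.057], TCP at [218.54, 558.799, 205.975] pointing down, gripper open.
Joint ranges: [-2.87, 2.87], [-0.86, 2.18], [0.17, 2.46], [-1.51, 4.65], [0.06, 2.69], [-2.65, 2.65]. Speed limits (rad/s): [2.57, 2.57, 3.01, 3.14, 3.14, 3.14].

## Interface

Orientations are given as a rotation vector (axis times angle).
In Python, from workcell import r, cams gives the robot as it stands. The module is installed in compiled form; this text tells all that it offers.
- The arm moves only by the tool apply_moves, never from a script. Its argument "increments" is one flat list of numbers, 7 for each row, row after row: the closure, from 0 (fully open) to 1 (shut), then the shift along the tool's x, y, z in mm, then the turn, a rotation vector about the tool's x, y, z in degrees. A call has 1 to 10 rows; each row shifts and turns the commanded pose from where the row before left it, along the tool's axes as they then stand; what a row does not reach is not made up. A row lasts 1/8 s, in which the tool goes at most 62.5 mm and 10.7 degrees, less where a joint would pass 70% of its speed; a pose out of reach is approached as far as the arm can. A call with a gripper value outside its range is refused whole. The fingers move at their own pace and stop on an object; the grip force is fixed at half the most. Time passes only in rows, so rows that do not move let the fingers close. It gives the time, the measured TCP pose, the force, the opening and the grip force at its end, in the units of the state.
- r.get_state(): the state, without advancing time (a new reading comes with each control period).
- cams.get_image(name): name is "scene" or "top"; returns the picture (420x560x3 uint8, blue, green, red); there is no depth.
- cams.camera_model(name): a dict with "intrinsics" (3x3 intrinsics, pixels), "rvec" (rotation vector, rad) and "tvec" (3), from world to camera coordinates, as OpenCV has them. Camera axes: x right, y down, z forward; pixel columns grow to the right and rows downward; lengths in mm; the calibration is good to about 2 mm. A picture is of the moment at which its call begins. camera_model takes no time and is no camera call.
- r.hand_in(): hands the job in; it is judged then, once.
The state is a dict: "time_s": time; "q": joint angles; "dq": joint speeds; "effort": joint torques, N m; "ee_pos": TCP position; "tcp_rot": TCP orientation; "ft_force": force on the tool from outside, world axes, zero at the start; "wrist_torque": the same for the moment, N m; "finger_gap": finger opening in mm; "grip_force": force on a finger pad.
Only numpy, scipy, OpenCV 4.12 (cv2) and the standard library are available. Lean on these libraries where they do the work, as an engineer would, in place of code of your own. Each camera call takes 0.05 s, during which the arm holds its last target. There are 200 camera calls.

## Task

The clamp of the lathe's tool rest is slack and the rest has dropped to the bottom of its post holder. Turn the rest so that its bar lies parallel to the lathe bed and draw it straight up, without letting the post bind or come out of its holder, until the bar's top edge is level with the point of the tailstock's centre. Finish while holding it still at that height in the gripper, so that I can tighten the clamp, and leave everything else on the bench and the lathe where it is.

Things in the scene. Friction and masses are not known exactly. Their poses are not given: they have to be found in the camera images.
- tool_rest: loose T, 0.5 to 0.95 kg: round steel post, 25 mm across, 77 mm long, upright in its holder's bore; on it a yellow bar 150 long, 14 thick (flat upright sides), 40 mm high, its top a bright 12 mm rod. Origin: centre of the post's foot; z up, y along the bar (middle over the post, ends alike). Bar's underside 77 mm, top edge 117 mm above the origin. It turns and slides freely and drops if let go
- rest_edge (a point): middle of the bar's top edge, on the post's axis, 117 mm above the post's foot (axes as tool_rest)
- bore_mouth (a point): centre of the mouth of the post holder's bore, at the top of the banjo's boss. The bore is 26 mm wide and upright, its floor 69 mm below the mouth: at the start the post's foot stands on it, with the bar's underside 8 mm above the mouth; at the right height 38 mm of post is still in the bore
- centre_tip (a point): point of the steel cone (live centre) in the lathe's tailstock, on the turning axis, 152 mm above the bed, 262 mm above the bench (fixed; the axis is about 105 mm beyond the tool rest's post). About 31 mm above the rest's top edge at the start
- lathe: green midi wood lathe, fixed on the bench: bed 980 mm long, 150 wide, its top 110 mm above the bench; headstock 345 mm high at its +y end. Origin: on the bed's centre line, 470 mm from its tailstock end, at bench height. y: along the bed and the turning axis, to the headstock; x: away from the operator's side; z: up
- gouge: turning gouge lying on the bench: wooden handle 265 mm long, 34 mm thick, round steel blade; 480 mm in all. Origin near the blade's end of the handle, at bench height; x: to the blade's tip
- skew: skew chisel lying on the bench: wooden handle 265 mm long, 34 mm thick, flat steel blade; 465 mm in all. Origin near the blade's end of the handle, at bench height; x: to the blade's tip
- hammer: hammer lying on the bench, 260 mm long, wooden handle, steel head. Origin: middle of its length, at bench height; x: to the head
- leg_blank: square chair leg blank of pale wood lying on the bench, 300 x 45 x 45 mm. Origin: centre of its underside; x: along it
- turned_leg: half turned chair leg of darker wood lying on the bench, 330 mm long: 140 mm of it 45 mm square, the rest turned and tapering. Origin: where the square ends, at bench height; x: to the thin end
- wax_tin: red wax tin standing on the bench, 84 mm wide, 55 mm high. Origin: centre of its underside
- spanner: steel spanner lying across the lathe bed near the headstock, 160 mm long, 8 mm thick. Origin: its middle, on the bed
- banjo: the tool rest's base, a dark casting fixed on the lathe bed; at its front (-x) end a round upright boss, 54 mm across and 73 mm high, holds the post. Origin: on the bore's axis, level with the bed's top; z up. Its two levers (red and black ball) stay below the bore's mouth
Things that resemble listed ones, but are neither listed nor needed, are in the scene too. There is more than one size of the tool_rest; the one meant has the size given above.

How it is judged:
By the outcome, as a careful person would: the job done as asked, in the order asked, and still so for the second after the job is handed in, while the arm keeps its last pose, push and grip.
It also fails if it takes over 42 s, if anything falls off the work surface, if the arm or the gripper's body presses on something with over 40 N, if the wrist force passes 120 N, or if a joint passes its speed limit or range.

## Working session

There is one attempt and no reset: what is moved stays moved. The work goes in short steps, Python scripts to look and compute and a tool call to move; the robot and the scene stay as the last step left them, time stands still between calls to the robot, and variables do not carry over. Pictures are saved under pics/ and viewed, at most 10 in all, crops included, and the job is handed in when it is done.

Besides the shell and the picture viewer there is one more tool, called as name(argument=value, ...) on one line, values as JSON. apply_moves: Moves the arm, as the interface text tells. Its arguments: {"type":"object","properties":{"increments":{"type":"array","items":{"type":"number"}}},"required":["increments"]}

```bash
mkdir -p pics
python3 - <<'E'
from workcell import r,cams
import cv2,numpy as np
for n in("scene","top"):
    im=cams.get_image(n); cv2.imwrite(f"pics/{n}0.png",im)
    m=cams.camera_model(n); R=cv2.Rodrigues(np.array(m["rvec"],float))[0]
    print(n,np.round(m["intrinsics"],1).tolist(),(-R.T@np.array(m["tvec"]).ravel()).round(0),R.round(2).tolist())
s=r.get_state();print(s["ee_pos"],s["tcp_rot"],s["finger_gap"],s["time_s"],s["ft_force"])
E
```

```text
scene [[478.4, 0.0, 283.2], [0.0, 478.4, 206.5], [0.0, 0.0, 1.0]] [1287. -287.  811.] [[0.3, 0.95, -0.02], [0.57, -0.19, -0.8], [-0.77, 0.23, -0.6]]
top [[414.6, 0.0, 280.8], [0.0, 414.6, 216.5], [0.0, 0.0, 1.0]] [ 323.  -29. 1311.] [[0.02, -1.0, 0.02], [-0.99, -0.02, -0.12], [0.12, -0.01, -0.99]]
[218.42668386 558.49820432 204.95168305] [-5.82172093e-01 -3.08676817e+00  2.73455788e-03] 85.4889200610808 0.1 [-0.37495649 -0.43300644 -0.67207367]
```

View pics/scene0.png

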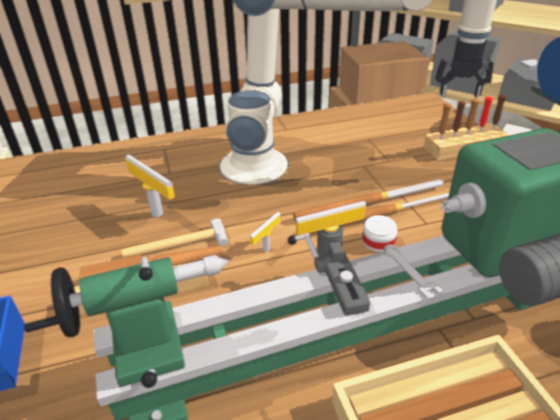

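View pics/top0.png

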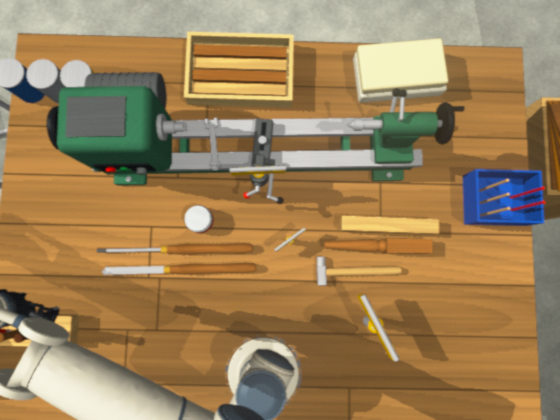

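The bars that could be mistaken for the tool rest:
- Yellow bar in the banjo boss: scene (332,218), top (260,169).
- Large loose rest on the bench: scene (150,178), top (380,328).
- Small loose rest: scene (266,228), top (290,239).

I choose the one in the boss, since it is the only one standing in a holder. I'll check it with a close crop.

```bash
cat > h.py <<'E'
import cv2,numpy as np
from workcell import r,cams
def cam(n):
    m=cams.camera_model(n); R=cv2.Rodrigues(np.array(m["rvec"],float))[0]; t=np.array(m["tvec"],float).ravel()
    return np.array(m["intrinsics"],float),R,t
def ray(n,uv,z):
    K,R,t=cam(n); uv=np.atleast_2d(np.array(uv,float)); d=(R.T@np.linalg.inv(K)@np.c_[uv,np.ones(len(uv))].T).T
    c=-R.T@t; return c+d*((z-c[2])/d[:,2])[:,None]
def tri(uvs,uvt):
    P=[]
    for n in("scene","top"):
        K,R,t=cam(n);P.append(K@np.c_[R,t])
    X=cv2.triangulatePoints(P[0],P[1],np.array(uvs,float).reshape(-1,2).T,np.array(uvt,float).reshape(-1,2).T)
    return (X[:3]/X[3]).T
def proj(n,X):
    K,R,t=cam(n); p=(K@(R@np.atleast_2d(X).T+t[:,None])).T; return p[:,:2]/p[:,2:]
E
python3 - <<'E'
from h import *
s=cv2.imread("pics/scene0.png");t=cv2.imread("pics/top0.png")
a=cv2.resize(s[190:310,280:400],(480,480),interpolation=cv2.INTER_CUBIC) 
b=cv2.resize(t[150:210,220:300],(640,480),interpolation=cv2.INTER_CUBIC)
c=np.hstack([cv2.resize(a,(400,400)),cv2.resize(b,(400,300))[:, :].copy() if 0 else cv2.copyMakeBorder(cv2.resize(b,(400,300)),0,100,0,0,cv2.BORDER_CONSTANT)])
tip=cv2.resize(np.hstack([s[250:280,170:240],t[105:135,340:410]]),(800,171),interpolation=cv2.INTER_CUBIC)
cv2.imwrite("pics/c.png",np.vstack([c,tip]))
for n,im,z in(("scene",s,225),("top",t,231)):
    h=cv2.cvtColor(im,cv2.COLOR_BGR2HSV); m=cv2.inRange(h,(20,120,120),(33,255,255))
    k,l,st,ce=cv2.connectedComponentsWithStats(m)
    for i in range(1,k):
        if st[i,4]>25: print(n,st[i],ce[i].round(1))
# bed edges in top view: column profiles, gray
g=cv2.cvtColor(t,cv2.COLOR_BGR2HSV)
for u in(190,210,300,330,360):
    col=g[:,u]; ok=(col[:,1]<60)&(col[:,2]>120); idx=np.where(ok[100:190])[0]+100; print(u,idx.tolist())
E
```

```text
scene [126 160  49  40 563] [150.7 181.6]
scene [396 203   6   6  30] [398.5 205.3]
scene [296 206  69  29 896] [330.3 221.1]
scene [251 216  29  29 235] [265.5 230.7]
top [188  34 102  61 998] [233.5  58.8]
top [206  42  27   2  30] [218.1  42.8]
top [269  78  20  19  60] [284.2  89.9]
top [194  83  91  10 621] [231.7  87.3]
top [184  88 108  14 187] [233.7  98.4]
top [233  94  25   2  27] [244.4  94.9]
top [247 171  19   7  83] [257.4 173.4]
top [ 342  216   96   16 1176] [387.  223.7]
top [161 246   5   7  33] [163.1 249. ]
top [164 266   5   7  32] [166.2 269.1]
top [327 269  71   4 144] [358.2 270.9]
top [357 294  36  66 263] [373.6 326.9]
top [ 56 317  14  14 126] [ 64.  321.8]
top [ 10 340  20   6  69] [ 20.6 343. ]
190 [120, 121, 122, 123, 124, 125, 126, 127, 128, 129, 130, 131, 132, 133, 134, 135, 153, 154, 155, 156, 157, 158, 159, 160, 161, 162, 163, 164, 165, 166, 167, 168]
210 [120, 121, 122, 123, 124, 125, 126, 127, 128, 129, 130, 131, 132, 133, 134, 135, 136, 137, 138, 139, 140, 141, 142, 152, 153, 154, 155, 156, 157, 158, 159, 160, 161, 162, 163, 164, 165, 166, 167, 168]
300 [119, 120, 121, 122, 123, 124, 125, 126, 127, 128, 129, 130, 131, 132, 133, 134, 150, 151, 152, 153, 154, 155, 156, 157, 158, 159, 160, 161, 162, 163, 164, 165, 166, 167]
330 [118, 119, 120, 121, 122, 123, 124, 125, 126, 127, 128, 129, 130, 131, 132, 133, 134, 150, 151, 152, 153, 154, 155, 156, 157, 158, 159, 160, 161, 162, 163, 164, 165, 166, 167]
360 [100, 101, 118, 119, 120, 121, 122, 123, 124, 125, 126, 127, 128, 129, 130, 131, 132, 133, 150, 151, 152, 153, 154, 155, 156, 157, 158, 159, 160, 161, 162, 163, 164, 165, 166]
```

View pics/c.png

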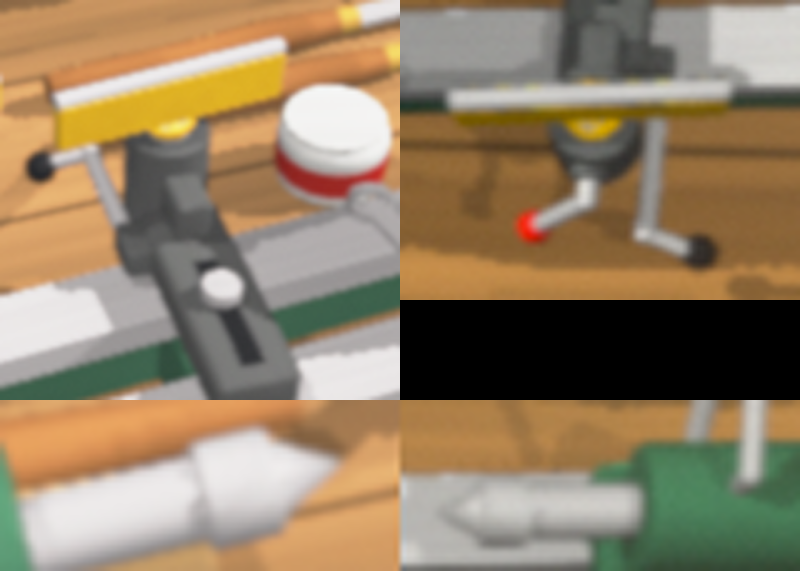

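The crop confirms the choice: the yellow bar with its post stands in the banjo boss. The rod runs from about (230,170) to (286,168) in top and from (296,220) to (365,203) in scene. The centre's tip is near (229,263) in scene and (348,124) in top.

Run:
```python
from h import *
s=cv2.imread("pics/scene0.png");t=cv2.imread("pics/top0.png")
def rays(n,p,z): return ray(n,p,z)
def ang(a,b): d=b-a; return np.degrees(np.arctan2(d[0],d[1]))  # deviation of +y direction toward +x
# scene rod: subpixel boundaries along columns by saturation
hs=cv2.cvtColor(s,cv2.COLOR_BGR2HSV); ht=cv2.cvtColor(t,cv2.COLOR_BGR2HSV)
P=[]
for u in range(300,363):
    v0=220-(u-296.5)*17.4/69
    v=np.arange(int(v0)-7,int(v0)+8); S=hs[v,u,1].astype(float); w=np.clip(120-S,0,None)
    if w.sum()>0: P.append((u,(w*v).sum()/w.sum()))
P=np.array(P); c=np.polyfit(P[:,0],P[:,1],1); res=P[:,1]-np.polyval(c,P[:,0]); k=abs(res)<.6; c=np.polyfit(P[k,0],P[k,1],1)
print("scene rod",c,len(P),k.sum(),np.std(res[k]))
e=[(u,np.polyval(c,u)) for u in(296.3,365.7)]
q=ray("scene",e,226);print(q.round(1),"len",np.linalg.norm(q[1]-q[0]),"ang",ang(q[0],q[1]))
# top: rod/yellow using blue channel edge
print(t[162:178,236:284:6,0]); print(ht[162:178,236:284:6,2])
# scene rod ends rows print
for u in(293,294,295,296,297,298,363,364,365,366,367,368):
    v=int(round(np.polyval(c,u))); print(u,hs[v-1:v+2,u,1],hs[v-1:v+2,u,2])
# bed edges, top
def edge(im,us,v0,v1,axis):
    g=im.astype(float);out=[]
    for u in us:
        d=np.gradient(g[v0:v1,u]); i=np.argmax(abs(d)); 
        if 0<i<len(d)-1:
            a,b,cc=abs(d[i-1:i+2]); i=i+.5*(a-cc)/(a-2*b+cc)
        out.append((u,v0+i))
    return np.array(out)
for nm,us,v0,v1 in(("low",list(range(185,228))+list(range(295,372)),160,174),("up",list(range(225,250))+list(range(275,345)),110,124)):
    E=edge(t[:,:,2],us,v0,v1,0); 
    for _ in range(4):
        cc=np.polyfit(E[:,0],E[:,1],1); rs=E[:,1]-np.polyval(cc,E[:,0]); E=E[abs(rs)<max(.7,2*np.std(rs))]
    a=ray("top",[(u,np.polyval(cc,u)) for u in(360,190)],110); print(nm,cc,len(E),np.std(rs),a.round(1).tolist(),ang(a[0],a[1]))
print("tip",tri([(229,263)],[(347.5,124.3)]))
```

```text
scene rod [-2.53374072e-01  2.94862457e+02] 63 63 0.05429625757099279
[[585.  -50.7 226. ]
 [575.  103.5 226. ]] len 154.52410581875432 ang -3.7012248185198233
[[152 150 126  63  98  72  77 147]
 [145 145 123  73  96  65  73 147]
 [130 127 124  91  97  65  69 145]
 [124 124 125  92  91  76  90 142]
 [122 131 139 115 115 125 146 177]
 [138 156 173 176 180 184 190 196]
 [187 191 199 199 202 203 199 189]
 [202 202 196 189 184 178 165 155]
 [183 173 162 151 139 126 102  85]
 [136 111  90  78  67  56  37  27]
 [ 63  42  16   5   3   5  21   9]
 [  0   0   0   0  23  36  70  35]
 [  0  15  27   0  43  68 119  55]
 [ 41  41  45  13   8  75 133  56]
 [ 47  47  49  49   0  71 133  57]
 [ 45  44  46  70  43  64 123  61]]
[[154 154 129  66 102  75  78 152]
 [148 148 126  77 100  69  75 153]
 [132 129 126  94 101  70  74 149]
 [125 128 128  99 112  98 113 145]
 [125 139 148 130 152 157 178 182]
 [143 170 187 182 192 196 202 202]
 [191 199 206 204 207 209 204 195]
 [207 208 202 194 190 183 178 175]
 [187 183 180 170 159 140 148 160]
 [155 147 160 152 143 116 115 129]
 [139 119 126 126 124 114 114 118]
 [121 114 114 129 135 107 125 129]
 [114 115 113 162 181  88 139 141]
 [116 117 113 171 209  78 146 143]
 [119 117 114 140 200  75 148 143]
 [114 114 112  99 160  68 143 145]]
293 [131 130 130] [161 169 173]
294 [115 120 125] [138 144 159]
295 [50 68 96] [138 136 148]
296 [13 19 47] [173 157 153]
297 [ 7  6 20] [218 198 182]
298 [6 3 3] [229 234 227]
363 [7 3 4] [233 236 228]
364 [19  7  8] [227 229 220]
365 [99 58 34] [198 206 207]
366 [138 109  81] [183 177 166]
367 [152 146 136] [178 161 142]
368 [153 151 148] [172 154 136]
low [-4.73413371e-02  1.82539201e+02] 110 0.6274363099204702 [[626.6, -277.0, 110.0], [590.1, 225.2, 110.0]] -4.164275431364276
up [-2.29733215e-02  1.21739646e+02] 95 4.162215059644375 [[787.3, -277.4, 110.0], [761.5, 233.2, 110.0]] -2.8848450266773353
tip [[ 699.48045196 -210.15691108  259.96983929]]
```

Run:
```python
from h import *
def ang(a,b): d=b-a; d=d*np.sign(d[1]); return np.degrees(np.arctan2(d[0],d[1]))
for n in("top","scene"):
    im=cv2.imread(f"pics/{n}0.png"); L=cv2.createLineSegmentDetector().detect(cv2.cvtColor(im,cv2.COLOR_BGR2GRAY))[0].reshape(-1,4)
    for l in L:
        ln=np.hypot(l[2]-l[0],l[3]-l[1])
        if ln<28: continue
        a=ray(n,[l[:2],l[2:]],110); g=ang(a[0],a[1])
        if abs(g+3)<5 and 540<a[0][0]<800: print(n,l.round(1).tolist(),round(g,2),"z110",a[:,:2].round(0).tolist(),"z228",ray(n,[l[:2],l[2:]],228)[:,:2].round(0).tolist(),round(ang(*ray(n,[l[:2],l[2:]],228)),2))
t=cv2.imread("pics/top0.png").astype(float)
P=[]
for u in range(235,283):
    v0=169.8-(u-230.4)*.035; v=np.arange(int(round(v0))-3,int(round(v0))+4); w=np.clip(t[v,u,0]-150,0,None); P.append((u,(w*v).sum()/w.sum()))
P=np.array(P);c=np.polyfit(P[:,0],P[:,1],1);print("top rod",c,np.std(P[:,1]-np.polyval(c,P[:,0])))
g=t[:,:,0]
for u in list(range(227,235))+list(range(282,291)): v=int(round(np.polyval(c,u))); print(u,g[v-1:v+2,u].astype(int),end=" ")
q=ray("top",[(u,np.polyval(c,u)) for u in(230,286.5)],231);print(q.round(1),ang(*q))
```

```text
top [289.3999938964844, 166.89999389648438, 409.3999938964844, 165.8000030517578] -1.94 z110 [[617.0, -67.0], [629.0, -424.0]] z228 [[588.0, -63.0], [599.0, -386.0]] -1.94
top [283.20001220703125, 165.0, 230.60000610351562, 167.0] -3.65 z110 [[622.0, -49.0], [613.0, 106.0]] z228 [[593.0, -47.0], [584.0, 93.0]] -3.65
top [374.3999938964844, 149.1999969482422, 281.8999938964844, 150.8000030517578] -2.5 z110 [[678.0, -320.0], [666.0, -44.0]] z228 [[643.0, -292.0], [632.0, -43.0]] -2.5
top [274.3999938964844, 134.1999969482422, 373.1000061035156, 133.10000610351562] -2.12 z110 [[716.0, -20.0], [727.0, -317.0]] z228 [[677.0, -21.0], [687.0, -288.0]] -2.12
top [408.1000061035156, 162.6999969482422, 374.3999938964844, 163.10000610351562] -2.01 z110 [[639.0, -421.0], [635.0, -320.0]] z228 [[608.0, -382.0], [604.0, -291.0]] -2.01
top [254.39999389648438, 118.5999984741211, 218.10000610351562, 119.0999984741211] -2.2 z110 [[763.0, 41.0], [759.0, 149.0]] z228 [[719.0, 34.0], [716.0, 132.0]] -2.2
top [230.60000610351562, 171.39999389648438, 283.20001220703125, 169.1999969482422] -3.91 z110 [[599
[... 9564 characters left out ...]
79296875] 0.24 z110 [[743.0, -550.0], [743.0, -597.0]] z228 [[835.0, -505.0], [834.0, -544.0]] 0.24
scene [114.19999694824219, 314.8999938964844, 159.3000030517578, 302.8999938964844] -2.38 z110 [[611.0, -423.0], [608.0, -339.0]] z228 [[725.0, -400.0], [722.0, -330.0]] -2.38
top rod [-4.03120091e-02  1.78503307e+02] 0.11253272507068711
227 [93 72 51] 228 [101  84  68] 229 [131 133 117] 230 [164 177 163] 231 [178 196 184] 232 [183 201 186] 233 [181 199 186] 234 [183 202 186] 282 [181 199 187] 283 [181 197 185] 284 [180 194 181] 285 [172 179 162] 286 [157 148 122] 287 [145 123  94] 288 [148 119  87] 289 [159 123  87] 290 [182 132  88] [[577.4  94.2 231. ]
 [587.2 -55.7 231. ]] -3.7599413243178
```

Run:
```python
from h import *
from scipy.spatial.transform import Rotation as Ro
c=tri([(u,-.25337*u+294.862) for u in(296,331,365)],[(286.5,166.95),(258.2,168.1),(230,169.25)]);print("rod ends tri",c.round(1))
s=r.get_state();R0=Ro.from_rotvec(s["tcp_rot"]);print(R0.as_matrix().round(3))
th=np.radians(2.3); x=np.array([np.cos(th),np.sin(th),0])
for sg in(1,-1):
    y=sg*x; z=np.array([0,0,-1.]); R=np.c_[np.cross(y,z),y,z]; print(sg,(R0.inv()*Ro.from_matrix(R)).as_rotvec(degrees=True).round(2))
    print("shift tool0",R0.inv().apply(np.array([582,22,285])-s["ee_pos"]).round(1))
print(s["ee_pos"],s["q"])
im=cv2.imread("pics/top0.png");print("headstock corner",ray("top",[(160,170),(60,165)],300).round(0))
```

```text
rod ends tri [[588.3 -53.9 229. ]
 [583.5  21.6 229. ]
 [578.9  97.3 229.3]]
[[-0.931  0.364 -0.001]
 [ 0.364  0.931 -0.002]
 [ 0.    -0.002 -1.   ]]
1 [-9.000e-02  6.000e-02  6.634e+01]
shift tool0 [-534.  -367.4  -79.4]
-1 [-6.0000e-02 -1.0000e-01 -1.1366e+02]
shift tool0 [-534.  -367.4  -79.4]
[218.42668386 558.49820432 204.95168305] [ 1.14127951e+00  9.17827408e-02  1.23178813e+00 -2.83908408e-05
  1.81980880e+00 -5.66982661e-02]
headstock corner [[555. 259. 300.]
 [562. 506. 300.]]
```

apply_moves(increments=[0,-40,-27.5,-8,0,0,0,0,-40,-27.5,-8,0,0,0,0,-40,-27.5,-8,0,0,0,0,-40,-27.5,-8,0,0,0,0,-40,-27.5,-8,0,0,0,0,-40,-27.5,-8,0,0,0,0,-40,-27.5,-8,0,0,0,0,-40,-27.5,-8,0,0,0,0,-40,-27.5,-8,0,0,0,0,-40,-27.5,-8,0,0,0])

```text
time_s: 1.35
ee_pos: [491.5, 155.6, 285.8]
tcp_rot: [-0.582, -3.087, 0.0]
ft_force: [-0.0, 1.4, -1.0]
finger_gap: 85.4
grip_force: 0.0
```

apply_moves(increments=[0,0,0,0,0,0,9.5,0,0,0,0,0,0,9.5,0,0,0,0,0,0,9.5,0,0,0,0,0,0,9.5,0,0,0,0,0,0,9.5,0,0,0,0,0,0,9.5,0,0,0,0,0,0,9.3,0,0,0,0,0,0,0])

```text
time_s: 2.35
ee_pos: [490.8, 157.0, 285.5]
tcp_rot: [-2.174, -2.268, 0.001]
ft_force: [-1.1, 0.5, 0.1]
finger_gap: 85.2
grip_force: 0.0
```

```bash
cat > st.py <<'E'
from h import *
from scipy.spatial.transform import Rotation as Ro
import sys
s=r.get_state();R0=Ro.from_rotvec(s["tcp_rot"]);T=np.array([float(a) for a in sys.argv[1:4]])
th=np.radians(2.3); y=np.array([np.cos(th),np.sin(th),0]);z=np.array([0,0,-1.]);R=np.c_[np.cross(y,z),y,z]
print("t",s["time_s"],"pos",s["ee_pos"].round(2),"gap",s["finger_gap"],"grip",s["grip_force"],"F",s["ft_force"].round(2),"M",s["wrist_torque"].round(2))
print("turn",(R0.inv()*Ro.from_matrix(R)).as_rotvec(degrees=True).round(2),"shift",R0.inv().apply(T-s["ee_pos"]).round(2))
E
python3 st.py 583 22 285
```

```text
t 2.35 pos [490.81 156.98 285.55] gap 85.16900008404974 grip 0.0 F [-1.06  0.48  0.09] M [ 0.04  0.01 -0.02]
turn [-0.04  0.01  0.12] shift [-138.75   86.4     0.5 ]
```

apply_moves(increments=[0,-34.7,21.6,0,0,0,0,0,-34.7,21.6,0,0,0,0,0,-34.7,21.6,0,0,0,0,0,-34.7,21.6,0,0,0,0,0,0,0,0,0,0,0,0,0,0,0,0,0,0])

```text
time_s: 3.1
ee_pos: [582.7, 22.1, 285.7]
tcp_rot: [-2.173, -2.268, 0.0]
ft_force: [-0.1, 0.5, 0.3]
finger_gap: 85.6
grip_force: 0.0
```

```bash
python3 st.py 583 22 240
python3 - <<'E'
from h import *
s=cams.get_image("scene");t=cams.get_image("top")
cv2.imwrite("pics/d.png",np.hstack([cv2.resize(s[130:250,260:420],(400,300)),cv2.resize(t[110:230,180:340],(400,300))]))
E
```

```text
t 3.1 pos [582.69  22.09 285.68] gap 85.60699076322803 grip 0.0 F [-0.15  0.48  0.27] M [-0.   -0.01  0.02]
turn [-0.05 -0.03  0.14] shift [-0.13  0.34 45.68]
```

View pics/d.png

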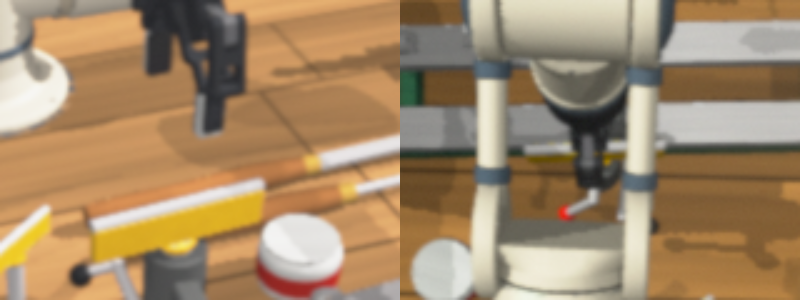

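The gripper hangs over the middle of the bar with its fingers either side. I'll lower it now.

apply_moves(increments=[0,0,0.3,15,0,0,0.1,0,0,0,15,0,0,0,0,0,0,15,0,0,0,0,0,0,15,0,0,0,0,0,0,15,0,0,0,0,0,0,15,0,0,0,0,0,0,2,0,0,0,0,0,0,0,0,0,0])

```text
time_s: 4.2
ee_pos: [583.3, 21.8, 194.2]
tcp_rot: [2.177, 2.264, 0.0]
ft_force: [0.1, -0.2, 0.1]
finger_gap: 85.2
grip_force: 0.0
```

apply_moves(increments=[0.5,0,0,0,0,0,0,0.6,0,0,0,0,0,0,0.7,0,0,0,0,0,0,0.7,0,0,0,0,0,0,0.7,0,0,0,0,0,0,0.7,0,0,0,0,0,0])

```text
time_s: 4.95
ee_pos: [583.2, 21.9, 194.0]
tcp_rot: [-2.178, -2.264, 0.0]
ft_force: [0.2, -0.0, 0.4]
finger_gap: 25.8
grip_force: 0.0
```

```bash
python3 st.py 583 22 193
```

```text
t 4.95 pos [583.18  21.86 193.96] gap 25.839442867031035 grip 0.0 F [ 0.22 -0.01  0.36] M [ 0.02 -0.06  0.01]
turn [-0.   -0.   -0.06] shift [ 0.15 -0.17  0.96]
```

apply_moves(increments=[0.75,0,0,0,0,0,0,0.78,0,0,0,0,0,0,0.8,0,0,0,0,0,0,0.8,0,0,0,0,0,0])

```text
time_s: 5.45
ee_pos: [583.2, 21.9, 194.0]
tcp_rot: [2.178, 2.264, -0.0]
ft_force: [0.0, 0.4, -1.2]
finger_gap: 17.2
grip_force: 0.0
```

apply_moves(increments=[0.83,0,0,0,0,0,0,0.83,0,0,0,0,0,0])

```text
time_s: 5.7
ee_pos: [583.1, 21.8, 194.0]
tcp_rot: [-2.178, -2.264, 0.0]
ft_force: [0.1, 0.3, 0.4]
finger_gap: 14.6
grip_force: 0.3
```

apply_moves(increments=[0.85,0,0,0,0,0,0,0.9,0,0,0,0,0,0,1,0,0,0,0,0,0,1,0,0,0,0,0,0,1,0,0,0,0,0,0])

```text
time_s: 6.32
ee_pos: [583.1, 21.9, 194.2]
tcp_rot: [2.178, 2.264, 0.0]
ft_force: [-3.1, -0.3, 2.0]
finger_gap: 11.6
grip_force: 59.3
```

```bash
python3 st.py 583 22 193
```

```text
t 6.325 pos [583.13  21.86 194.23] gap 11.635027717345771 grip 59.30644154548645 F [-3.07 -0.27  1.97] M [0.01 0.48 0.04]
turn [ 0.   -0.   -0.06] shift [ 0.15 -0.12  1.23]
```

Run:
```python
from h import *
s=cams.get_image("scene");t=cams.get_image("top")
cv2.imwrite("pics/e.png",np.hstack([cv2.resize(s[160:280,270:390],(400,400),interpolation=cv2.INTER_CUBIC),cv2.resize(t[130:210,220:300],(400,400),interpolation=cv2.INTER_CUBIC)]))
```

```text
(no output)
```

View pics/e.png

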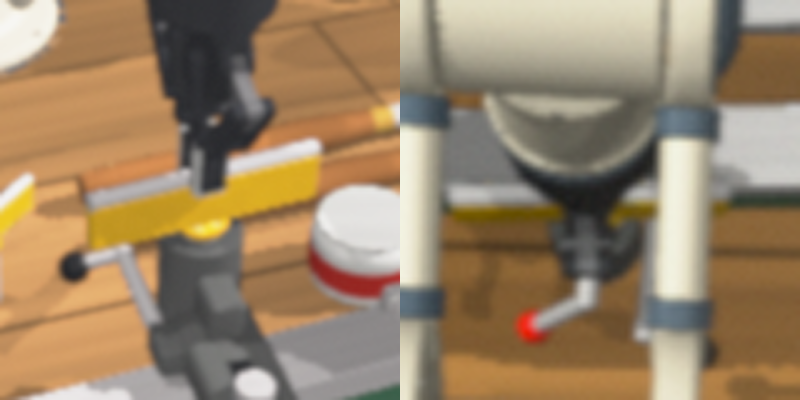

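Run:
```python
from h import *
X=np.array([[583,22,194],[597,22,194],[597,22,213],[590,22,191],[590,22,219],[583,22,231],[590,-53,191],[587,-53,231]])
p=proj("scene",X); print(((p-[270,160])*400/120).round(0).tolist())
h=cams.get_image("scene"); hs=cv2.cvtColor(h,cv2.COLOR_BGR2HSV)
for u in(305,320,350): print(u,[(v,*hs[v,u]) for v in range(200,240)][0::2])
```

```text
[[199.0, 215.0], [207.0, 229.0], [209.0, 204.0], [203.0, 226.0], [205.0, 190.0], [201.0, 167.0], [87.0, 251.0], [85.0, 195.0]]
305 [(200, np.uint8(15), np.uint8(132), np.uint8(178)), (202, np.uint8(15), np.uint8(134), np.uint8(189)), (204, np.uint8(15), np.uint8(131), np.uint8(200)), (206, np.uint8(15), np.uint8(134), np.uint8(204)), (208, np.uint8(14), np.uint8(139), np.uint8(196)), (210, np.uint8(13), np.uint8(156), np.uint8(208)), (212, np.uint8(13), np.uint8(155), np.uint8(211)), (214, np.uint8(13), np.uint8(143), np.uint8(196)), (216, np.uint8(8), np.uint8(32), np.uint8(178)), (218, np.uint8(174), np.uint8(7), np.uint8(183)), (220, np.uint8(17), np.uint8(48), np.uint8(179)), (222, np.uint8(21), np.uint8(188), np.uint8(199)), (224, np.uint8(22), np.uint8(213), np.uint8(194)), (226, np.uint8(22), np.uint8(210), np.uint8(194)), (228, np.uint8(22), np.uint8(213), np.uint8(193)), (230, np.uint8(22), np.uint8(214), np.uint8(191)), (232, np.uint8(21), np.uint8(181), np.uint8(194)), (234, np.uint8(14), np.uint8(38), np.uint8(196)), (236, np.uint8(0), np.uint8(6), np.uint8(175)), (238, n
[... 1371 characters left out ...]
8(22), np.uint8(213), np.uint8(219)), (214, np.uint8(22), np.uint8(213), np.uint8(219)), (216, np.uint8(23), np.uint8(214), np.uint8(220)), (218, np.uint8(23), np.uint8(215), np.uint8(219)), (220, np.uint8(22), np.uint8(214), np.uint8(218)), (222, np.uint8(20), np.uint8(189), np.uint8(181)), (224, np.uint8(15), np.uint8(131), np.uint8(130)), (226, np.uint8(15), np.uint8(132), np.uint8(170)), (228, np.uint8(15), np.uint8(135), np.uint8(206)), (230, np.uint8(16), np.uint8(133), np.uint8(223)), (232, np.uint8(15), np.uint8(132), np.uint8(221)), (234, np.uint8(15), np.uint8(134), np.uint8(189)), (236, np.uint8(15), np.uint8(131), np.uint8(166)), (238, np.uint8(15), np.uint8(130), np.uint8(163))]
```

Run:
```python
from h import *
s=cams.get_image("scene")
cv2.imwrite("pics/f.png",cv2.resize(s[170:240,300:370],(560,560),interpolation=cv2.INTER_CUBIC))
print(((proj("scene",[[590,22,194],[597,22,200],[597,22,210],[597,22,220],[597,22,230],[597,11,200],[597,33,200]])-[300,170])*8).round(0).tolist())
print("open tip",proj("scene",[[583+43,22,299],[583+57,22,299],[583+43,22,286],[583+43,22,320]]).round(1).tolist())
```

```text
[[247.0, 452.0], [259.0, 450.0], [260.0, 419.0], [262.0, 388.0], [264.0, 356.0], [218.0, 459.0], [299.0, 442.0]]
open tip [[340.6, 194.1], [343.6, 198.3], [340.3, 199.8], [341.3, 184.7]]
```

View pics/f.png

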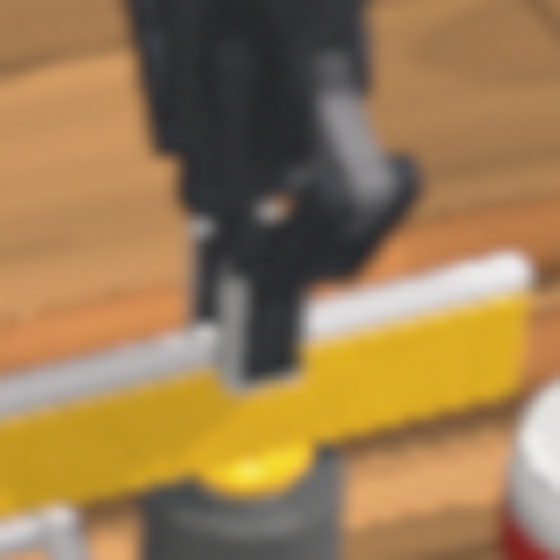

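The picture shows the finger tip at about crop (265,385), only some 14 mm below the bar's top edge. The 11.6 mm gap also suggests the pads are gripping the 12 mm rod instead of the flat sides. I'll reopen, go lower in small steps while watching the force, and grip the flats.

apply_moves(increments=[0.7,0,0,0,0,0,0,0.7,0,0,0,0,0,0,0.7,0,0,0,0,0,0,0.7,0,0,3,0,0,0,0.7,0,0,3,0,0,0,0.7,0,0,3,0,0,0,0.7,0,0,2,0,0,0,0.7,0,0,0,0,0,0])

```text
time_s: 7.52
ee_pos: [583.1, 21.8, 182.7]
tcp_rot: [-2.177, -2.264, 0.0]
ft_force: [-0.4, 0.6, -1.0]
finger_gap: 25.6
grip_force: 0.0
```

apply_moves(increments=[0.7,0,0,2,0,0,0,0.7,0,0,2,0,0,0,0.7,0,0,1,0,0,0,0.7,0,0,0,0,0,0])

```text
time_s: 8.02
ee_pos: [583.2, 21.9, 177.9]
tcp_rot: [-2.177, -2.264, 0.0]
ft_force: [-0.4, -0.7, -0.4]
finger_gap: 25.3
grip_force: 0.0
```

```bash
python3 st.py 583 22 178
python3 - <<'E'
from h import *
s=cams.get_image("scene")
cv2.imwrite("pics/g.png",cv2.resize(s[170:240,300:370],(560,560),interpolation=cv2.INTER_CUBIC))
E
```

```text
t 8.025 pos [583.17  21.87 177.85] gap 25.333446825652683 grip 0.0 F [-0.37 -0.71 -0.4 ] M [-0.02 -0.03 -0.06]
turn [-0.01 -0.   -0.06] shift [ 0.14 -0.17 -0.15]
```

View pics/g.png

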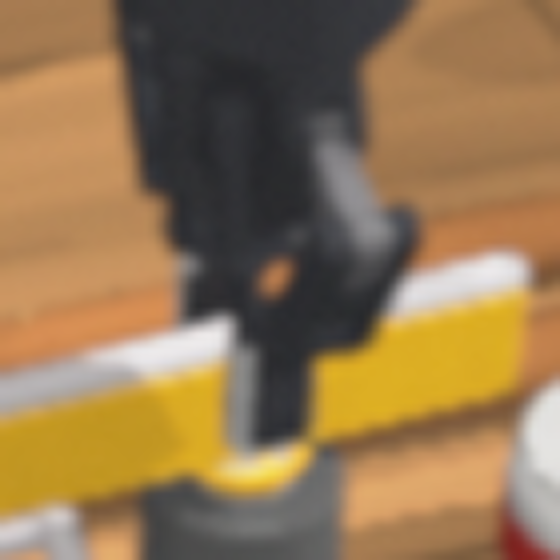

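The tip is now at about crop (270,445), near the bar's underside and clear of the boss, with no force on the wrist. I'll grip here.

apply_moves(increments=[0.78,0,0,0,0,0,0,0.82,0,0,0,0,0,0,0.84,0,0,0,0,0,0,0.87,0,0,0,0,0,0,1,0,0,0,0,0,0,1,0,0,0,0,0,0,1,0,0,0,0,0,0])

```text
time_s: 8.95
ee_pos: [583.0, 21.9, 178.2]
tcp_rot: [-2.177, -2.264, 0.0]
ft_force: [-4.3, -0.1, 3.5]
finger_gap: 12.7
grip_force: 59.6
```

```bash
python3 st.py 583 22 178
python3 - <<'E'
from h import *
from workcell import r
s=cams.get_image("scene"); hs=cv2.cvtColor(s,cv2.COLOR_BGR2HSV)
P=[]
for u in list(range(300,322))+list(range(350,363)):
    v0=220-(u-296.5)*17.4/69; v=np.arange(int(v0)-7,int(v0)+8); w=np.clip(120-hs[v,u,1].astype(float),0,None); P.append((u,(w*v).sum()/w.sum()))
P=np.array(P);c=np.polyfit(P[:,0],P[:,1],1);q=ray("scene",[(u,np.polyval(c,u)) for u in(300,362)],226);d=q[1]-q[0]
print(c,np.std(P[:,1]-np.polyval(c,P[:,0])),np.degrees(np.arctan2(d[0],d[1])),np.polyval(c,331))
E
```

```text
t 8.95 pos [582.99  21.86 178.24] gap 12.682295798556414 grip 59.64442312717438 F [-4.29 -0.13  3.5 ] M [ 0.01  0.88 -0.01]
turn [-0.01  0.   -0.06] shift [0.14 0.01 0.24]
[-2.45522454e-01  2.92510333e+02] 0.43133997492590254 -3.0783086832129167 211.24240059538323
```

apply_moves(increments=[1,0,-0.3,0,0,0,0,1,0,0,-1,0,0,0,1,0,0,-1,0,0,0,1,0,0,0,0,0,0,1,0,0,0,0,0,0])

```text
time_s: 9.62
ee_pos: [582.8, 21.8, 178.8]
tcp_rot: [-2.177, -2.264, 0.002]
ft_force: [-0.5, -0.5, -6.8]
finger_gap: 12.9
grip_force: 58.4
```

```bash
python3 st.py 583 22 180
```

```text
t 9.625 pos [582.8   21.79 178.76] gap 12.944611739549424 grip 58.416568636894226 F [-0.49 -0.54 -6.83] M [-0.03  0.05  0.04]
turn [-0.08 -0.   -0.06] shift [ 0.2   0.21 -1.24]
```

apply_moves(increments=[1,0,0,-1,0,0,0,1,0,0,-1,0,0,0,1,0,0,-1,0,0,0,1,0,0,0,0,0,0,1,0,0,0,0,0,0])

```text
time_s: 10.25
ee_pos: [582.9, 21.8, 183.1]
tcp_rot: [2.178, 2.264, 0.0]
ft_force: [-1.7, 0.6, -7.1]
finger_gap: 12.7
grip_force: 58.5
```

```bash
python3 st.py 583 22 180
python3 - <<'E'
from h import *
s=cams.get_image("scene"); cv2.imwrite("pics/l.png",s); hs=cv2.cvtColor(s,cv2.COLOR_BGR2HSV)
P=[]
for u in range(298,364):
    v0=217-(u-296.5)*17.4/69; v=np.arange(int(v0)-7,int(v0)+8); w=np.clip(120-hs[v,u,1].astype(float),0,None); P.append((u,(w*v).sum()/w.sum(),w.sum()))
print([(int(a),round(b-(294.862-.25337*a),2),int(w)) for a,b,w in P])
E
```

```text
t 10.25 pos [582.85  21.84 183.1 ] gap 12.686390960855139 grip 58.47983121871948 F [-1.74  0.6  -7.06] M [-0.04  0.15 -0.01]
turn [ 0.    0.   -0.06] shift [0.16 0.15 3.1 ]
[(298, np.float64(-1.98), 509), (299, np.float64(-1.99), 504), (300, np.float64(-2.04), 512), (301, np.float64(-1.98), 522), (302, np.float64(-1.95), 506), (303, np.float64(-1.95), 496), (304, np.float64(-1.96), 504), (305, np.float64(-1.9), 511), (306, np.float64(-1.87), 501), (307, np.float64(-1.83), 494), (308, np.float64(-1.88), 506), (309, np.float64(-1.82), 521), (310, np.float64(-1.74), 519), (311, np.float64(-1.76), 505), (312, np.float64(-1.82), 498), (313, np.float64(-1.77), 509), (314, np.float64(-1.71), 514), (315, np.float64(-1.68), 501), (316, np.float64(-1.72), 499), (317, np.float64(-1.72), 510), (318, np.float64(-1.73), 511), (319, np.float64(-1.79), 508), (320, np.float64(-1.91), 538), (321, np.float64(-1.89), 558), (322, np.float64(-2.02), 589), (323, np.float64(-3.48), 802), (324, np.float64(-4.41), 1049), (325, np.float64(-5.19), 1324), (326, np.float64(-4.88), 1319), (327, np.float64(-3.72), 
[... 439 characters left out ...]
56), 1082), (342, np.float64(-5.5), 1085), (343, np.float64(-5.47), 1090), (344, np.float64(-5.24), 1123), (345, np.float64(-5.4), 1255), (346, np.float64(-5.04), 1283), (347, np.float64(-4.79), 1288), (348, np.float64(-4.57), 1228), (349, np.float64(-4.82), 1176), (350, np.float64(-4.59), 1004), (351, np.float64(-3.13), 731), (352, np.float64(-1.53), 569), (353, np.float64(-1.19), 531), (354, np.float64(-1.26), 530), (355, np.float64(-1.22), 538), (356, np.float64(-1.15), 541), (357, np.float64(-1.14), 529), (358, np.float64(-1.23), 545), (359, np.float64(-1.25), 563), (360, np.float64(-1.21), 564), (361, np.float64(-1.17), 547), (362, np.float64(-1.17), 548), (363, np.float64(-1.11), 545)]
```

apply_moves(increments=[1,0,-0.1,-1.5,0,0,0,1,0,0,-1.5,0,0,0,1,0,0,-1.5,0,0,0,1,0,0,-1.5,0,0,0,1,0,0,-1.5,0,0,0,1,0,0,-1.5,0,0,0,1,0,0,-1.5,0,0,0,1,0,0,-1.5,0,0,0,1,0,0,0,0,0,0])

```text
time_s: 11.42
ee_pos: [582.9, 21.8, 195.2]
tcp_rot: [2.177, 2.264, 0.0]
ft_force: [0.4, 0.2, -6.9]
finger_gap: 12.5
grip_force: 58.5
```

```bash
python3 st.py 583 22 209.2
```

```text
t 11.425 pos [582.85  21.83 195.23] gap 12.536669864708285 grip 58.48317503929138 F [ 0.43  0.16 -6.89] M [ 0.03 -0.04 -0.03]
turn [ 0.02  0.   -0.06] shift [  0.16   0.16 -13.97]
```

apply_moves(increments=[1,0,0,-1.5,0,0,0,1,0,0,-1.5,0,0,0,1,0,0,-1.5,0,0,0,1,0,0,-1.5,0,0,0,1,0,0,-1.5,0,0,0,1,0,0,-1.5,0,0,0,1,0,0,-1.5,0,0,0,1,0,0,-1.5,0,0,0,1,0,0,0,0,0,0,1,0,0,0,0,0,0])

```text
time_s: 12.68
ee_pos: [582.8, 21.8, 206.9]
tcp_rot: [-2.178, -2.264, 0.0]
ft_force: [0.1, -0.1, -7.2]
finger_gap: 12.8
grip_force: 58.5
```

```bash
python3 st.py 583 22 209.2
python3 - <<'E'
from h import *
s=cams.get_image("scene"); hs=cv2.cvtColor(s,cv2.COLOR_BGR2HSV); s0=cv2.cvtColor(cv2.imread("pics/scene0.png"),cv2.COLOR_BGR2HSV)
cv2.imwrite("pics/m.png",np.hstack([cv2.resize(s[160:290,170:380],(800,495),interpolation=cv2.INTER_CUBIC)]))
# underside yellow edge & rod centre, per column, before/after
def rod(h,off):
    o=[]
    for u in list(range(299,317))+list(range(354,364)):
        v0=220-off-(u-296.5)*17.4/69; v=np.arange(int(v0)-6,int(v0)+7); w=np.clip(110-h[v,u,1].astype(float),0,None); o.append((u,(w*v).sum()/w.sum()))
    o=np.array(o); c=np.polyfit(o[:,0],o[:,1],1); return c,np.std(o[:,1]-np.polyval(c,o[:,0]))
c0,e0=rod(s0,0);c1,e1=rod(hs,12)
print(c0,e0,c1,e1)
for c,z in((c0,226),(c1,257)):
    q=ray("scene",[(u,np.polyval(c,u)) for u in(300,362)],z);d=q[1]-q[0];print("yaw",np.degrees(np.arctan2(d[0],d[1])),np.polyval(c,331),q.round(1).tolist())
a=ray("scene",[(331,np.polyval(c0,331))],226)[0]
p=proj("scene",[a+[0,0,k] for k in(26,28,30,31,32)]);print("expected rod row",[(u.round(1),(v-np.polyval(c1,u)).round(2)) for u,v in p])
E
```

```text
t 12.675 pos [582.78  21.83 206.92] gap 12.815748876377148 grip 58.495643734931946 F [ 0.07 -0.12 -7.17] M [-0.03  0.01 -0.  ]
turn [-0.01  0.   -0.06] shift [ 0.16  0.23 -2.28]
[-2.52672115e-01  2.94632896e+02] 0.06220518497883508 [-2.35806404e-01  2.77825460e+02] 0.0498506094083726
yaw -3.646718974311071 210.99842557181955 [[584.4, -42.8, 226.0], [575.7, 94.9, 226.0]]
yaw -2.868946935720186 199.77353983689943 [[586.9, -43.8, 257.0], [580.2, 90.0, 257.0]]
expected rod row [(np.float64(331.6), np.float64(0.92)), (np.float64(331.6), np.float64(0.11)), (np.float64(331.7), np.float64(-0.7)), (np.float64(331.7), np.float64(-1.1)), (np.float64(331.7), np.float64(-1.51))]
```

View pics/m.png

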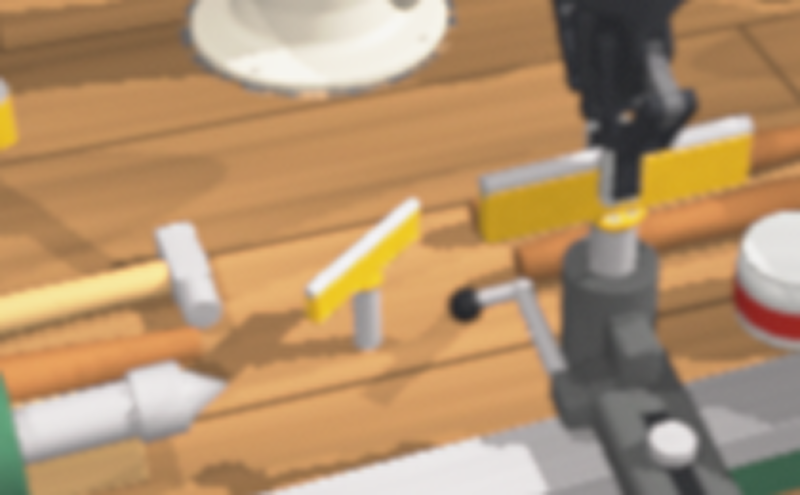

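apply_moves(increments=[1,0,0,-1.2,0,0,0,1,0,0,-1.1,0,0,0,1,0,0,0,0,0,0,1,0,0,0,0,0,0,1,0,0,0,0,0,0])

```text
time_s: 13.35
ee_pos: [582.8, 21.8, 209.2]
tcp_rot: [-2.178, -2.264, 0.0]
ft_force: [-0.8, -0.2, -7.5]
finger_gap: 12.9
grip_force: 58.5
```

```bash
python3 st.py 583 22 209.24
python3 - <<'E'
from h import *
t=cams.get_image("top"); cv2.imwrite("pics/t2.png",cv2.resize(t[140:190,215:305],(720,400),interpolation=cv2.INTER_CUBIC))
print(proj("top",[[578.9,97,262],[583,22,262],[587,-53,262]]).round(1).tolist())
E
```

```text
t 13.35 pos [582.79  21.84 209.21] gap 12.934283819056134 grip 58.47226023674011 F [-0.82 -0.17 -7.54] M [-0.06 -0.   -0.01]
turn [-0.    0.   -0.06] shift [ 0.16  0.21 -0.03]
[[227.7, 165.8], [256.8, 165.0], [285.8, 164.2]]
```

View pics/t2.png

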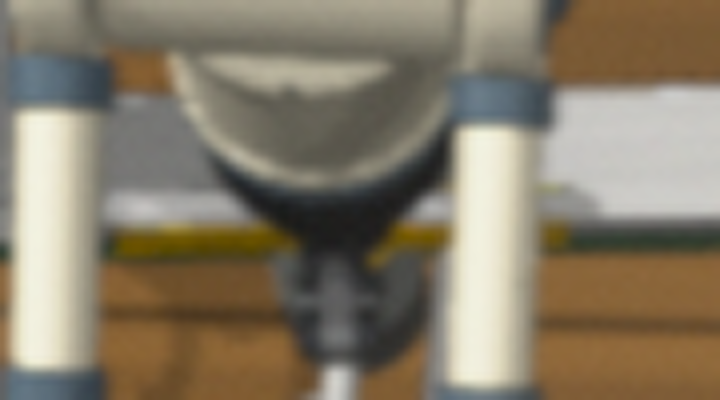

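Run:
```python
from h import *
def run(t,v0,v1,us,z):
    S=cv2.cvtColor(t,cv2.COLOR_BGR2HSV)[:,:,1].astype(float); o=[]
    for u in us:
        c=S[v0:v1,u]; i=np.where((c[:-1]<130)&(c[1:]>=130))[0]
        if len(i): i=i[0]; o.append((u,v0+i+(130-c[i])/(c[i+1]-c[i])))
    o=np.array(o)
    for _ in range(3):
        k=np.polyfit(o[:,0],o[:,1],1); e=o[:,1]-np.polyval(k,o[:,0]); o=o[abs(e)<max(.3,2*e.std())]
    q=ray("top",[(u,np.polyval(k,u)) for u in(231,285)],z);d=q[0]-q[1];print(k,len(o),e.std(),"yaw",np.degrees(np.arctan2(d[0],d[1])))
us=list(range(231,244))+list(range(264,270))+list(range(284,286))
run(cv2.imread("pics/top0.png"),166,175,us,222)
run(cams.get_image("top"),164,171,us,253)
s=cams.get_image("scene"); h=cv2.cvtColor(s,cv2.COLOR_BGR2HSV)
# underside of yellow vs top rod in scene: bar tilt check through vertical post? report rod line and yellow lower edge
o=[];S=h[:,:,1].astype(float);w=[]
for u in list(range(299,317))+list(range(354,364)):
    v0=220-13-(u-296.5)*.236; v=np.arange(int(v0)-6,int(v0)+7); a=np.clip(110-S[v,u],0,None); o.append((u,(a*v).sum()/a.sum()))
o=np.array(o);c=np.polyfit(o[:,0],o[:,1],1);print(c)
P=np.array([[584.8,-40,226+31],[580.6,85,226+31]]) # wanted: axis of rod, yaw 
for yaw in(-2.3,-2.8):
    d=np.array([np.sin(np.radians(yaw)),np.cos(np.radians(yaw)),0]); m=np.array([582.8,22,257.]); 
    for tilt in(0,.5):
        D=d+[0,0,np.tan(np.radians(tilt))]; p=proj("scene",[m-60*D,m+60*D]); print(yaw,tilt,"slope",(p[1,1]-p[0,1])/(p[1,0]-p[0,0]))
print("dq",np.abs(r.get_state()["dq"]).max(),r.get_state()["time_s"])
```

```text
[-3.56068922e-02  1.80352721e+02] 21 0.0848189889081232 yaw -3.475909879228121
[-1.11691645e-02  1.70860536e+02] 20 0.16597555662877764 yaw -2.0538817917657184
[-2.35037402e-01  2.76629825e+02]
-2.3 0 slope -0.22864961234381495
-2.3 0.5 slope -0.23627527943686244
-2.8 0 slope -0.23478651705306738
-2.8 0.5 slope -0.24243995853241646
dq 0.0016800083736278949 13.5
```

```bash
python3 -c "
from workcell import r
print(r.hand_in())"
```

```text
the job is handed in; nothing more can be done
None
```

The tool rest is turned parallel to the bed and raised 31 mm, putting its top edge level with the centre's point (262 mm above the bench). The gripper is holding it still there for you to tighten the clamp; one view hints at about 0.4° of end-to-end tilt, which I left.

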